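Seat the jade blank in the carving rest and close the keeper

TASK

Push the green jade disc across the top of the wooden carving rest with the fingertips, without lifting it, until it drops over the rim and sits flat in the round recess. Then push the brass keeper fully home so that its tongue covers the edge of the disc. Leave everything else on the bench where it is.

Things in the scene. Friction and masses are not known exactly. Their poses are not given: they have to be found in the camera images.
- rest: Carving rest: pale wooden slab 210 (x) x 170 (y) x 22 mm high, fixed to the bench. Origin at the centre of its underside, on the bench; z up. Its +x is the end with the recess and keeper, its -x half is a clear flat top on which the jade disc starts. It may be turned up to 0.45 rad from the world axes.
- recess (a point): Centre of the mouth of the round recess, level with the top face of the rest (22 mm above the bench), at x +45, y -30 mm of the rest; axes parallel to the rest's. The recess is 44 mm across and 6 mm deep, flat dark red floor, rim chamfered 1 mm.
- jade_center (a point): Centre (half-way up) of the loose green jade disc, 40 mm across, 9 mm thick, about 34 g, lying flat on top of the rest 75 to 125 mm from the recess centre on its -x side. Lying on the top its centre is 4.5 mm above the top face; seated in the recess it is 1.5 mm below the top face and the disc stands 3 mm proud.
- keeper (a joint): Travel of the brass keeper in m: 0 fully open, 0.036 fully home against its stop; starts between 0 and 0.010. It slides along -y of the rest, towards the recess, needs about 2 N, and stays where it is left. Carriage 36 (x) x 38 (y) mm, top 19 mm above the top face of the rest, between two guide rails 5 mm high, 20 to 26 mm either side of its centre line.
- keeper_tip (a point): Middle of the tip of the keeper's brass tongue, which is 18 mm wide and reaches 23 mm from the carriage towards the recess, 6 to 10 mm above the top face of the rest: it passes over a seated disc but is blocked by an unseated one. The tip is 44 mm from the recess centre when fully open, 8 mm when fully home (horizontally).
- keeper_face (a point): Middle of the keeper's flat outer (+y) face, the face to push on: 36 mm wide, 1 to 19 mm above the top face of the rest, this point 10 mm above it. Moves with the keeper; axes parallel to the rest's (push towards -y of the rest).
- sage: Bystander: boxwood seated-sage figure, 52 mm across, 61 mm tall, loose, stands beyond the +x end of the rest. Origin at centre of its underside.
- burnisher: Bystander: burnishing tool with dark wooden handle and copper rod, 180 mm long along its x, 17 mm thick, loose, lies beside the -y side of the rest. Origin on its underside where the handle's ferrule meets the rod, 95 mm from the handle's end.
- slate: Bystander: grey slate sharpening block 150 x 50 x 22 mm, loose, lies beside the +y side of the rest. Origin at the centre of its underside.
- boxwood: Bystander: yellow boxwood disc 40 mm across, 9 mm thick, loose, on the bench beyond the burnisher; not to be used. Origin at the centre of its underside.
- jar: Bystander: amber glass jar with brass cap, 52 mm across, 55 mm tall, loose, on the bench on the -y side. Origin at the centre of its underside.
- rough: Bystander: rough green jade block 50 x 40 x 30 mm, lying in the half-open drawer of a small fixed keyaki chest (110 mm high) far to the left. Origin at the centre of its underside.
There are look-alikes about, which are no part of the job. Of the things like the part that bears jade_center, leave any that is orange or red; of the rest the larger one is meant.

How it is judged:
By the outcome, as a careful person would: the job done as asked, in the order asked, and still so for the second after the job is handed in, with the robot touching nothing.
It also fails if it takes over 45 s, if anything falls off the work surface, if the arm or the gripper's body presses on something with over 40 N, if the wrist force passes 120 N, or if a joint passes its speed limit or range.

ROBOT

A 6-joint arm with a two-finger parallel gripper is mounted at the origin on the work surface. World frame = base frame: x ahead of the robot, y to its left, z up, the work surface at z = 0. Lengths are in m, angles in degrees, forces in N, time in s.
With the tool pointing down it reaches from about 0.35 to 0.875 m from the base axis. Payload 4.2 kg.
Tool frame: the origin (TCP) lies at the very end of the fingers, on their centre line; the grasp point (between the pads) lies 19 mm behind it; z points along the fingers, y is the line along which they close (so a half turn about z gives the same grasp; the last joint's range is limited). The gripper opens to 87 mm and grips with 3 to 60 N. Pads are 19 mm wide; open, the fingers measure 117 mm over their backs; the gripper's body (75 mm by 190 mm) begins 51 mm behind the grasp point.
Start: joints at [85.577, 22.042, 0.453, 0, -68.411, -14.817], TCP at [0.206, 0.59, 0.223] pointing down, gripper open.
Joint ranges: [-179.83, 179.83], [-69.29, 118.12], [-61.27, 80.66], [-181.25, 117.63], [-171.15, -9.14], [-177.46, 177.46]. Speed limits (degrees/s): [159.86, 159.86, 180, 180, 180, 180].

INTERFACE

Orientations are given as a 3x3 rotation matrix whose columns are the frame's x, y, z axes.
In Python, from station import sense, cams, r gives the robot as it stands. The module is installed in compiled form; this text tells all that it offers.
- The arm moves only by the tool step_arm, never from a script. Its argument "targets" is text: rows parted by semicolons, each of 4 numbers parted by spaces: the shift along the tool's x, y, z in cm, then the turn about the tool's z in degrees. In form: x y z turn; .... A call has 1 to 12 rows; each row shifts and turns the commanded pose from where the row before left it, along the tool's axes as they then stand; what a row does not reach is not made up. A row lasts 1/12 s, in which the tool goes at most 41.7 mm and 7.16 degrees, less where a joint would pass 70% of its speed; a pose out of reach is approached as far as the arm can. A call with a gripper value outside its range is refused whole. "claw" is the finger opening in cm, from 0 to 8.7, set as the call begins (left out, the last holds). The fingers move at their own pace and stop on an object; the grip force is fixed at half the most. Time passes only in rows, so rows that do not move let the fingers close. It gives the time, the measured TCP pose, the force, the opening and the grip force at its end, in the units of the state.
- sense(): the state, without advancing time (a new reading comes with each control period).
- cams.capture(name): name is "scene" or "top"; returns a dict with "frame" (480x640x3 uint8, blue, green, red), "vertical_fov" (degrees; the focal length in pixels is half the picture's height over the tangent of half this angle, whatever the lens; pixels are square), "cx", "cy" (the principal point, pixels), "eye" and "rotation" of the camera in the world. Camera axes: x right, y down, z forward; pixel columns grow to the right and rows downward; lengths in m; the calibration is good to about 2 mm. A picture is of the moment at which its call begins. There is no depth.
- r.finish_job(): hands the job in; it is judged then, once.
The state is a dict: "time_s": time; "joints": joint angles; "joint_velocities": joint speeds; "effort": joint torques, N m; "tcp_pos": TCP position; "ee_rot": TCP orientation; "wrist_force": force on the tool from outside, world axes, zero at the start; "moment": the same for the moment, N m; "gripper_width": opening from 0.0 (shut) to 1.0 (fully open); "gripper_force": force on a finger pad.
Only numpy, scipy, OpenCV 4.12 (cv2) and the standard library are available. Lean on these libraries where they do the work, as an engineer would, in place of code of your own. Each camera call takes 0.05 s, during which the arm holds its last target. There are 200 camera calls.

## Working session

There is one attempt and no reset: what is moved stays moved. The work goes in short steps, Python scripts to look and compute and a tool call to move; the robot and the scene stay as the last step left them, time stands still between calls to the robot, and variables do not carry over. Pictures are saved under pics/ and viewed, at most 10 in all, crops included, and the job is handed in when it is done.

Besides the shell and the picture viewer there is one more tool, called after "Request:" as name(argument=value, ...), one argument or row to a line, values as JSON. step_arm: Moves the arm, as the interface text tells. Its arguments: {"type":"object","properties":{"targets":{"type":"string"},"claw":{"type":"number"}},"required":["targets"]}

```bash
mkdir -p pics; cat > h.py <<'E'
import numpy as np, cv2
from station import sense, cams, r
def cap(n):
    c=cams.capture(n); c['f']=240/np.tan(np.radians(c['vertical_fov'])/2); return c
def ray(c,u,v,z):
    d=np.array(c['rotation'])@np.array([(u-c['cx'])/c['f'],(v-c['cy'])/c['f'],1]); e=np.array(c['eye'])
    return e+d*(z-e[2])/d[2]
def proj(c,p):
    q=np.array(c['rotation']).T@(np.array(p)-c['eye']); return q[:2]/q[2]*c['f']+[c['cx'],c['cy']]
E
python3 - <<'E'
from h import *
import pickle
for n in('top','scene'):
    c=cap(n); cv2.imwrite(f'pics/{n}0.png',c['frame']); pickle.dump(c,open(n+'0.pkl','wb'))
    print(n,c['f'],c['cx'],c['cy'],np.round(c['eye'],3),np.round(c['rotation'],3).tolist())
s=sense(); print(s['time_s'],s['tcp_pos'],np.round(s['ee_rot'],3).tolist(),s['gripper_width'])
E
```

```text
top 438.1408802282523 321.0806559742901 233.28341271834182 [0.397 0.115 0.777] [[-0.025, -0.986, 0.164], [-0.999, 0.029, 0.022], [-0.026, -0.163, -0.986]]
scene 552.1524576512754 320.48939573170895 231.49215554412237 [0.999 0.641 0.902] [[-0.778, 0.475, -0.411], [0.628, 0.603, -0.492], [0.015, -0.641, -0.767]]
0.1 [0.20576157 0.5895765  0.22157156] [[0.944, -0.33, -0.001], [-0.33, -0.944, -0.002], [0.0, 0.002, -1.0]] 1.0046078229446915
```

View pics/top0.png

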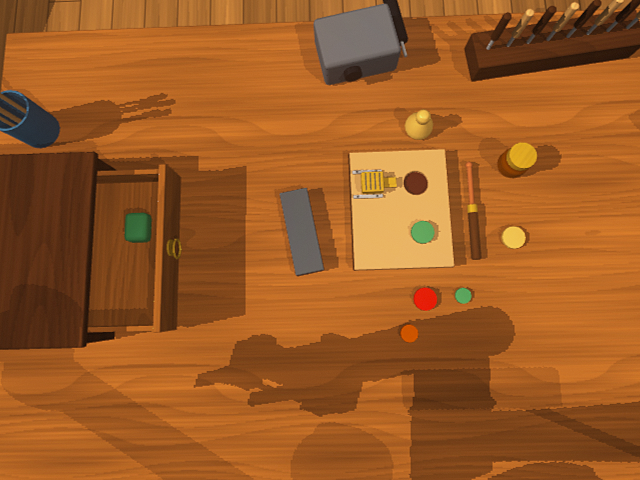

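View pics/scene0.png

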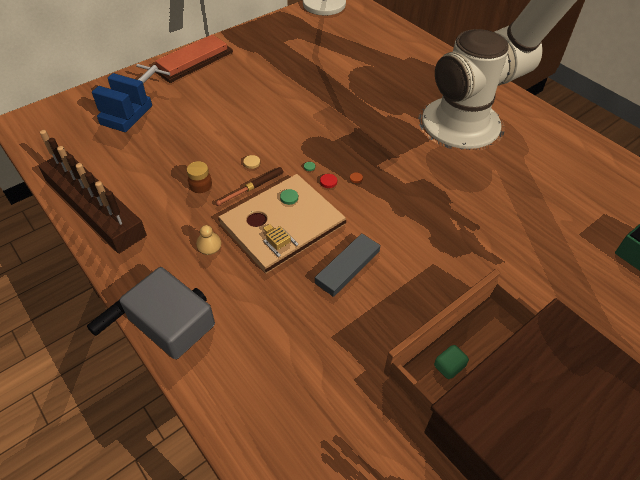

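The top view shows these look-alikes:
- green disc on the rest (424,232)
- small green disc on the bench (463,296)
- red disc (426,299)
- orange disc (410,333)
- yellow disc (514,237)
- rough green block in the drawer (138,227)

The red and orange ones are excluded. The larger green disc, on the rest, is the one meant. The recess is at (416,183), with the keeper to its left at (375,182).

```bash
cat > m.py <<'E'
from h import *
def blobs(m,lo=40):
    n,l,st,ce=cv2.connectedComponentsWithStats(m.astype(np.uint8))
    return [(st[i,4],ce[i],(l==i)) for i in range(1,n) if st[i,4]>lo]
def centre(c,m,z):
    cn=max(cv2.findContours(m.astype(np.uint8),0,1)[0],key=cv2.contourArea)[:,0]
    P=np.array([ray(c,u,v,z)[:2] for u,v in cn]); (x,y),R=cv2.minEnclosingCircle(P.astype(np.float32)); return np.array([x,y]),R,P
E
python3 - <<'E'
from m import *
import pickle
for n in('top','scene'):
    c=pickle.load(open(n+'0.pkl','rb')); hsv=cv2.cvtColor(c['frame'],40); H,S,V=cv2.split(hsv)
    g=(H>55)&(H<90)&(S>80)
    for a,ce,m in blobs(g):
        M=np.mean([ray(c,u,v,.031) for v,u in np.argwhere(m)],0)
        print(n,'green',a,ce.round(1),M.round(4),'R',round(centre(c,m,.031)[1],4))
    q=(415,183) if n=='top' else (258,219)
    print('hsv recess',hsv[q[1],q[0]],'rest',hsv[q[1]+ (70 if n=='top' else 20),q[0]+(-40 if n=='top' else 35)])
    rd=((H<12)|(H>168))&(V<95); 
    for a,ce,m in blobs(rd):
        if np.hypot(*(ce-q))<15:
            M=np.mean([ray(c,u,v,.022) for v,u in np.argwhere(m)],0); print(n,'recess',a,ce.round(1),M.round(4),centre(c,m,.022)[:2])
    w=cv2.inRange(hsv,(10,70,195),(25,165,255))
    for a,ce,m in blobs(w,2500):
        cn=max(cv2.findContours(m.astype(np.uint8),0,1)[0],key=cv2.contourArea)
        P=np.array([ray(c,u,v,.022)[:2] for u,v in cn[:,0]]).astype(np.float32)*1000
        print(n,'rest',a,ce,cv2.minAreaRect(P),cv2.boxPoints(cv2.minAreaRect(P)).round(1).tolist())
c=pickle.load(open('top0.pkl','rb'))['frame'][140:310,335:495]
cv2.imwrite('pics/crop.png',cv2.resize(c,None,fx=3.5,fy=3.5,interpolation=2))
E
```

```text
top green 661 [137.  226.9] [0.5421 0.4535 0.031 ] R 0.0307
top green 378 [422.1 231.7] [ 0.5192 -0.0418  0.031 ] R 0.0192
top green 182 [462.6 295.2] [ 0.4095 -0.1025  0.031 ] R 0.0128
hsv recess [  9 185 110] rest [ 18 146 234]
top recess 50 [407.  183.9] [ 0.6071 -0.0226  0.022 ] (array([ 0.60767365, -0.02960648]), 0.018143394961953163)
top rest 9333 [401.00600021 212.65552341] ((564.0657958984375, -8.179588317871094), (209.7692108154297, 170.0908966064453), 0.28416162729263306) [[458.79998779296875, 76.30000305175781], [459.6000061035156, -93.69999694824219], [669.4000244140625, -92.69999694824219], [668.5, 77.4000015258789]]
scene green 81 [309.1 166. ] [ 0.4301 -0.0845  0.031 ] R 0.0141
scene green 206 [288.9 196.5] [ 0.5237 -0.0364  0.031 ] R 0.0215
scene green 554 [630.  249.7] [0.0697 0.5075 0.031 ] R 0.0611
scene green 707 [451.  361.5] [0.5384 0.4496 0.031 ] R 0.0327
hsv recess [  3 171  70] rest [ 16  32 185]
scene recess 214 [256.5 219.3] [ 0.6123 -0.0324  0.022 ] (array([ 0.61240852, -0.03237179]), 0.02090926095843315)
scene rest 4474 [282.72507823 216.60125168] ((565.6553955078125, -5.4752960205078125), (208.50843811035156, 168.23538208007812), 0.26979708671569824) [[461.0, 78.19999694824219], [461.79998779296875, -90.0999984741211], [670.2999877929688, -89.0999984741211], [669.5, 79.0999984741211]]
```

View pics/crop.png

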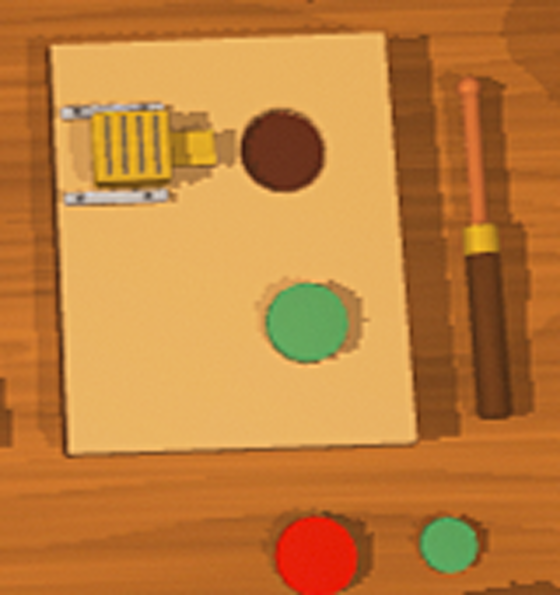

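The crop shows the large green disc lying on the rest at about (423,232). The recess is at (416,183), and the keeper tongue points at it. The small green disc is on the bench, so the choice holds.

```bash
python3 - <<'E'
from m import *
import pickle
for n,q in(('top',(416,183)),('scene',(257,219))):
    c=pickle.load(open(n+'0.pkl','rb')); H,S,V=cv2.split(cv2.cvtColor(c['frame'],40))
    roi=np.zeros(V.shape,bool); roi[q[1]-16:q[1]+17,q[0]-16:q[0]+17]=1
    m=cv2.morphologyEx((roi&(V<160)&((H<13)|(H>165))).astype(np.uint8),2,np.ones((3,3)))
    a,ce,b=max(blobs(m),key=lambda t:t[0])
    cn=max(cv2.findContours(b.astype(np.uint8),0,1)[0],key=cv2.contourArea)
    e=cv2.fitEllipse(cn); print(n,'recess',a,e[0],ray(c,*e[0],.022).round(4),[round(x*.0017,3) for x in e[1]])
    g=(H>55)&(H<90)&(S>80); bl=[x for x in blobs(g) if abs(x[1][1]-(232 if n=='top' else 196))<3 and x[0]<500][0]
    cn=max(cv2.findContours(bl[2].astype(np.uint8),0,1)[0],key=cv2.contourArea); e=cv2.fitEllipse(cn)
    print('disc',e, ray(c,*e[0],.031).round(4), ray(c,*e[0],.0265).round(4))
s=sense(); R=s['ee_rot']; a=np.radians(2)
x=np.array([np.cos(a),np.sin(a),0]);y=np.array([np.sin(a),-np.cos(a),0]);d=np.array([.478,-.045,.2])-s['tcp_pos']
print('head',np.degrees(np.arctan2(R[1,0],R[0,0])),'dx,dy,dz cm',x@d*100,y@d*100,-d[2]*100)
E
```

```text
top recess 413 (415.1396179199219, 182.75057983398438) [ 0.6087 -0.037   0.022 ] [0.036, 0.039]
disc ((422.0758972167969, 231.64703369140625), (20.925947189331055, 21.247791290283203), 106.6386947631836) [ 0.5192 -0.0418  0.031 ] [ 0.5199 -0.0428  0.0265]
scene recess 226 (256.4392395019531, 219.38070678710938) [ 0.6126 -0.0322  0.022 ] [0.023, 0.033]
disc ((288.86993408203125, 196.46302795410156), (13.793554306030273, 17.00038719177246), 87.80025482177734) [ 0.5237 -0.0363  0.031 ] [ 0.5213 -0.0398  0.0265]
head -19.248877959788135 dx,dy,dz cm 24.992619229458793 64.36909148261543 2.1571561133356703
```

Request:
step_arm(
  targets="0 0 0 -7.1;0 0 0 -7.1;0 0 0 -7.1;0.7 1.8 0 0;1.4 3.58 0 0;1.4 3.58 0 0;1.4 3.58 0 0;1.4 3.58 0 0;1.4 3.58 0 0;1.4 3.58 0 0;1.4 3.58 0 0;1.4 3.58 0 0",
  claw=2.6,
)

```text
time_s: 1.1
tcp_pos: [0.3359, 0.2881, 0.2223]
ee_rot: [[0.999, 0.036, -0.0], [0.036, -0.999, -0.0], [-0.0, 0.0, -1.0]]
wrist_force: [1.2, 0.7, -0.1]
gripper_width: 0.307
gripper_force: 0.0
```

Request:
step_arm(
  targets="1.4 3.58 0 0;1.4 3.58 0 0;1.4 3.58 0 0;1.4 3.58 0 0;1.4 3.58 0 0;1.4 3.58 0 0;1.4 3.58 0 0;1.4 3.58 0 0;1.2 3.5 0 0;0.6 1.8 0 0;0 0 0 0;0 0 0 0",
)

```text
time_s: 2.1
tcp_pos: [0.4776, -0.0453, 0.2219]
ee_rot: [[0.999, 0.033, -0.002], [0.033, -0.999, -0.0], [-0.002, -0.0, -1.0]]
wrist_force: [-0.3, -0.1, 0.2]
gripper_width: 0.299
gripper_force: 0.0
```

Request:
step_arm(
  targets="0 -0.25 3.5 0;0 0 4 0;0 0 4 0;0 0 4 0;0 0 2 0;0 0 1 0;0 0 0.5 0;0 0 0.3 0;0 0 0 0;0 0 0 0",
)

```text
time_s: 2.93
tcp_pos: [0.4785, -0.0413, 0.0305]
ee_rot: [[0.999, 0.037, 0.002], [0.037, -0.999, 0.0], [0.002, -0.0, -1.0]]
wrist_force: [-0.0, 0.5, 1.2]
gripper_width: 0.298
gripper_force: 0.0
```

```bash
python3 - <<'E'
from h import *
c=cap('top'); cv2.imwrite('pics/c1.png',cv2.resize(c['frame'][140:290,330:490],None,fx=3.5,fy=3.5))
s=sense();print(s['tcp_pos'],s['wrist_force'])
E
```

```text
[ 0.47862838 -0.04139542  0.03062535] [0.04135864 0.02467414 0.18853161]
```

View pics/c1.png

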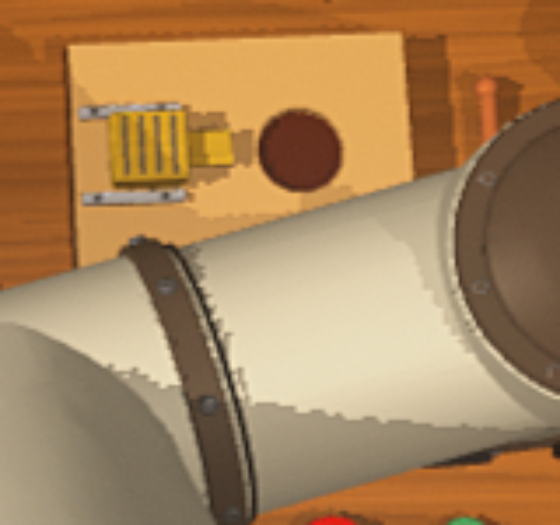

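The top view is blocked by the arm; it shows only the recess and keeper, undisturbed. I'll use the scene camera from here.

Request:
step_arm(
  targets="0 0 0.2 0;0 0 0.2 0;0 0 0 0;0.8 0 0 0;0.6 0 0 0;0.4 0 0 0;0.4 0 0 0;0.4 0 0 0;0.4 0 0 0;0.4 0 0 0;0.4 0 0 0;0 0 0 0",
)

```text
time_s: 3.98
tcp_pos: [0.5169, -0.0404, 0.0256]
ee_rot: [[0.999, 0.036, 0.001], [0.036, -0.999, 0.0], [0.001, -0.0, -1.0]]
wrist_force: [0.1, 0.7, 0.0]
gripper_width: 0.297
gripper_force: 0.0
```

```bash
cat > sc.py <<'E'
from m import *
import sys
c=cap('scene'); 
if len(sys.argv)>1: cv2.imwrite(f'pics/{sys.argv[1]}.png',cv2.resize(c['frame'][150:290,190:370],None,fx=4,fy=4))
H,S,V=cv2.split(cv2.cvtColor(c['frame'],40)); g=(H>55)&(H<90)&(S>80)
for a,ce,m in blobs(g,60):
    if 200<ce[0]<300:
        e=cv2.fitEllipse(max(cv2.findContours(m.astype(np.uint8),0,1)[0],key=cv2.contourArea))
        print('disc',a,np.round(e[0]+e[1],1),ray(c,*e[0],.0265).round(4))
s=sense();print(s['time_s'],s['tcp_pos'].round(4),s['wrist_force'].round(1),s['ee_rot'][:2,0].round(3))
E
python3 sc.py s1
```

```text
disc 219 [281.2 201.6  14.8  17. ] [ 0.5435 -0.0379  0.0265]
4.0333 [ 0.5163 -0.0404  0.0255] [-0.2 -0.1  0.1] [0.999 0.036]
```

View pics/s1.png

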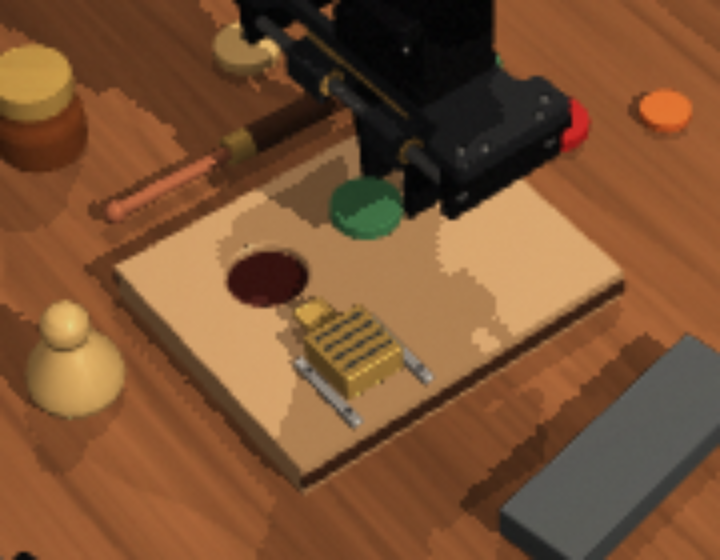

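The disc sits in front of the two fingertips at about (366,205) in the crop, and the recess is at (267,277). The push line is on target, with about 67 mm to go.

Request:
step_arm(
  targets="0.3 0 -0.03 0;0.4 0 0 0;0.4 0 0 0;0.4 0 0 0;0.4 0 0 0;0.4 0 0 0;0.4 0 0 0;0.4 0 0 0;0.4 0 0 0;0.4 0 0 0;0.3 0 0 0;0 0 0 0",
)

```text
time_s: 5.03
tcp_pos: [0.5586, -0.0389, 0.0259]
ee_rot: [[0.999, 0.036, 0.001], [0.036, -0.999, 0.0], [0.001, -0.0, -1.0]]
wrist_force: [0.5, 0.0, -0.1]
gripper_width: 0.296
gripper_force: 0.0
```

```bash
python3 sc.py
```

```text
disc 229 [265.7 210.8  14.8  17.8] [ 0.5852 -0.0367  0.0265]
5.0833 [ 0.5581 -0.0389  0.0258] [0.1 0.2 0.1] [0.999 0.036]
```

Request:
step_arm(
  targets="0.25 0 0 0;0.25 0 0 0;0.2 0 0 0;0.2 0 0 0;0.2 0 0 0;0.2 0 0 0;0.2 0 0 0;0.2 0 0 0;0.2 0 0 0;0.2 0 0 0;0.2 0 0 0;0.2 0 0 0",
)

```text
time_s: 6.08
tcp_pos: [0.583, -0.038, 0.0258]
ee_rot: [[0.999, 0.036, 0.0], [0.036, -0.999, 0.0], [0.0, -0.0, -1.0]]
wrist_force: [0.0, 0.3, -0.0]
gripper_width: 0.3
gripper_force: 0.1
```

```bash
python3 sc.py s2
```

```text
disc 239 [256.8 217.2  15.7  17.5] [ 0.6105 -0.0332  0.0265]
6.1333 [ 0.5835 -0.038   0.0259] [ 1.1 -0.2  0.3] [0.999 0.036]
```

View pics/s2.png

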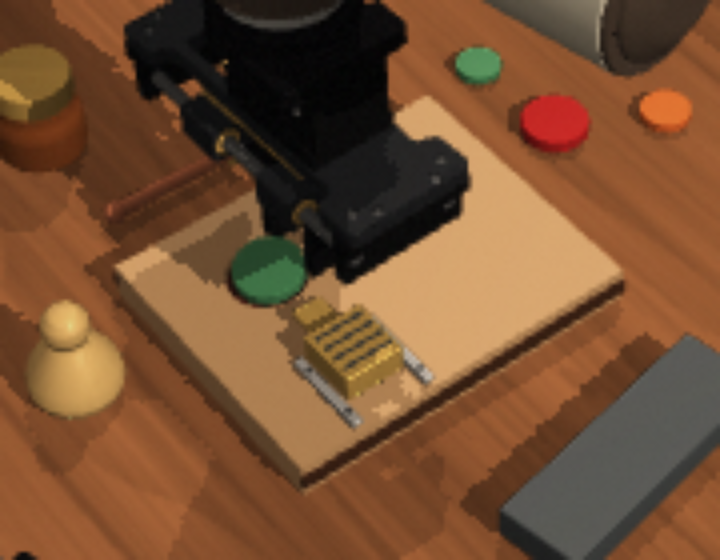

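The disc is over the recess at about (268,271) in the crop and seems slightly tilted, not yet dropped. I'll push a little further.

Request:
step_arm(
  targets="0.1 0 0 0;0.1 0 0 0;0.1 0 0 0;0 0 0 0;0 0 0 0",
)

```text
time_s: 6.55
tcp_pos: [0.5858, -0.038, 0.0259]
ee_rot: [[0.999, 0.036, 0.0], [0.036, -0.999, 0.0], [0.0, -0.0, -1.0]]
wrist_force: [-0.0, -0.1, 0.3]
gripper_width: 0.3
gripper_force: 0.0
```

```bash
python3 sc.py; python3 - <<'E'
from h import *
c=cap('scene')
for z in(.025,.031): print(z, proj(c,[.6108,-.0356,z]))
E
```

```text
disc 224 [256.5 218.2  14.4  17.8] [ 0.6125 -0.0314  0.0265]
6.6 [ 0.5857 -0.038   0.0259] [-0.4  0.3 -0.1] [0.999 0.036]
0.025 [256.11913328 217.11338723]
0.031 [255.90607969 215.22820431]
```

Request:
step_arm(
  targets="-0.3 0 0 0;-0.7 0 0 0;0 0 -2 0;0 0 -4 0;-2 0 -4 0;-3 0 0 0;0 -3 0 0;0 -4 0 0;0 -4 0 0;0 -4 0 0;0 0 0 0;0 0 0 0",
  claw=2.6,
)

```text
time_s: 7.65
tcp_pos: [0.5209, 0.1115, 0.1231]
ee_rot: [[0.999, 0.04, -0.0], [0.04, -0.999, 0.0], [-0.0, -0.0, -1.0]]
wrist_force: [1.0, -0.8, 0.6]
gripper_width: 0.3
gripper_force: 0.0
```

```bash
python3 sc.py; python3 - <<'E'
from m import *
c=cap('scene'); t=cap('top'); a=cv2.resize(c['frame'][185:285,200:320],(480,400)); b=cv2.resize(t['frame'][140:240,360:440],(320,400))
cv2.imwrite('pics/s3.png',np.hstack([a,b]))
E
```

```text
disc 225 [256.5 218.2  14.4  17.8] [ 0.6124 -0.0315  0.0265]
7.7 [0.5208 0.1102 0.1229] [ 0.1  0.3 -0.4] [0.999 0.038]
```

View pics/s3.png

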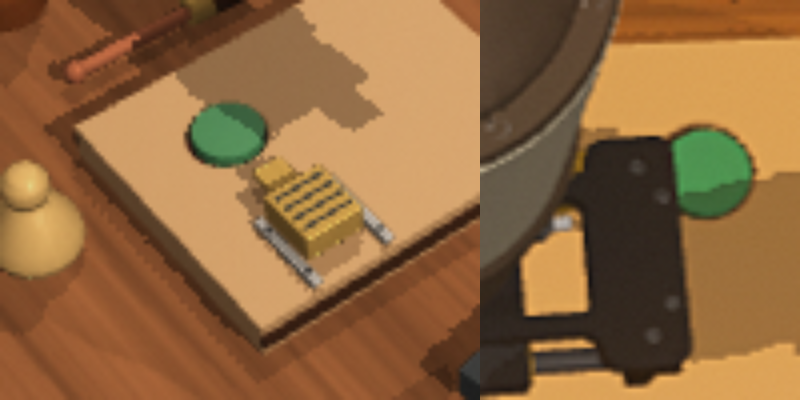

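The disc is seated: the top view shows the dark red floor as a thin ring around it, and the scene position matches a 6 mm drop. The tongue at about (275,172) in the left crop is clear of the disc. Now I'll go behind the keeper with the fingers closed.

Request:
step_arm(
  targets="0 0 0 1.9;2.2 0.2 0 0;2.2 0.3 0 0;2.2 0.3 0 0;2.15 0.25 0 0;0 0 2.5 0;0 0 2.5 0;0 0 2 0;0 0 1.5 0;0 0 0.6 0;0 0 0 0;0 0 0 0",
  claw=0,
)

```text
time_s: 8.8
tcp_pos: [0.6097, 0.0987, 0.0325]
ee_rot: [[1.0, 0.002, 0.0], [0.002, -1.0, -0.0], [0.0, 0.0, -1.0]]
wrist_force: [-0.7, -0.5, -0.1]
gripper_width: 0.014
gripper_force: 0.0
```

```bash
python3 sc.py
```

```text
disc 148 [255.  219.9  10.5  17. ] [ 0.6177 -0.0295  0.0265]
8.85 [0.6101 0.0991 0.0332] [ 0.1 -0.3  0.2] [1.    0.002]
```

Request:
step_arm(
  targets="0 0.3 0.3 0;0 0.4 0 0;0 0.4 0 0;0 0.4 0 0;0 0.4 0 0;0 0.4 0 0;0 0.4 0 0;0 0.4 0 0;0 0.4 0 0;0 0.4 0 0;0 0.3 0 0;0 0.2 0 0",
)

```text
time_s: 9.85
tcp_pos: [0.6095, 0.0553, 0.0292]
ee_rot: [[1.0, 0.003, 0.0], [0.003, -1.0, 0.0], [0.0, -0.0, -1.0]]
wrist_force: [-0.1, 2.0, 0.9]
gripper_width: 0.007
gripper_force: 0.9
```

Request:
step_arm(
  targets="0 0.15 0 0;0 0.1 0 0;0 0.1 0 0;0 0 0 0",
)

```text
time_s: 10.18
tcp_pos: [0.6095, 0.0519, 0.0292]
ee_rot: [[1.0, 0.003, 0.0], [0.003, -1.0, -0.0], [0.0, 0.0, -1.0]]
wrist_force: [0.2, 0.9, 0.6]
gripper_width: 0.006
gripper_force: 0.3
```

Request:
step_arm(
  targets="0 0.1 0 0;0 0.1 0 0;0 0.1 0 0;0 0.1 0 0",
)

```text
time_s: 10.52
tcp_pos: [0.6095, 0.0481, 0.0292]
ee_rot: [[1.0, 0.003, 0.0], [0.003, -1.0, 0.0], [0.0, -0.0, -1.0]]
wrist_force: [-0.6, 2.1, 0.6]
gripper_width: 0.003
gripper_force: 0.8
```

Request:
step_arm(
  targets="0 0.1 0 0;0 0.05 0 0;0 0.05 0 0;0 0 0 0",
)

```text
time_s: 10.85
tcp_pos: [0.6095, 0.0459, 0.0292]
ee_rot: [[1.0, 0.003, 0.0], [0.003, -1.0, -0.0], [0.0, 0.0, -1.0]]
wrist_force: [0.7, 1.3, -0.2]
gripper_width: 0.003
gripper_force: 0.5
```

Request:
step_arm(
  targets="0 0.1 0 0;0 0.1 0 0;0 0 0 0",
)

```text
time_s: 11.1
tcp_pos: [0.6095, 0.0439, 0.0291]
ee_rot: [[1.0, 0.003, 0.0], [0.003, -1.0, -0.0], [0.0, 0.0, -1.0]]
wrist_force: [0.3, 2.3, 0.5]
gripper_width: -0.0
gripper_force: 0.5
```

Request:
step_arm(
  targets="0 0.05 0 0;0 0.05 0 0;0 0 0 0",
)

```text
time_s: 11.35
tcp_pos: [0.6095, 0.043, 0.0291]
ee_rot: [[1.0, 0.003, 0.0], [0.003, -1.0, -0.0], [0.0, 0.0, -1.0]]
wrist_force: [0.3, 1.1, 1.6]
gripper_width: 0.006
gripper_force: 0.6
```

Request:
step_arm(
  targets="0 0.1 0 0;0 0.1 0 0;0 0 0 0",
)

```text
time_s: 11.6
tcp_pos: [0.6096, 0.0414, 0.0292]
ee_rot: [[1.0, 0.003, 0.0], [0.003, -1.0, 0.001], [0.0, -0.001, -1.0]]
wrist_force: [-0.3, 2.8, 0.8]
gripper_width: 0.012
gripper_force: 1.7
```

Request:
step_arm(
  targets="0 0.1 0 0;0 0.1 0 0;0 0 0 0",
)

```text
time_s: 11.85
tcp_pos: [0.6096, 0.0413, 0.0292]
ee_rot: [[1.0, 0.003, 0.001], [0.003, -1.0, 0.003], [0.001, -0.003, -1.0]]
wrist_force: [-1.2, 10.5, 0.7]
gripper_width: 0.002
gripper_force: 5.0
```

```bash
python3 sc.py s4
```

```text
disc 78 [251.8 219.9   6.9  13.3] [ 0.6231 -0.0336  0.0265]
11.9 [0.6096 0.0413 0.0292] [-3.3 10.3  0.9] [1.    0.003]
```

View pics/s4.png

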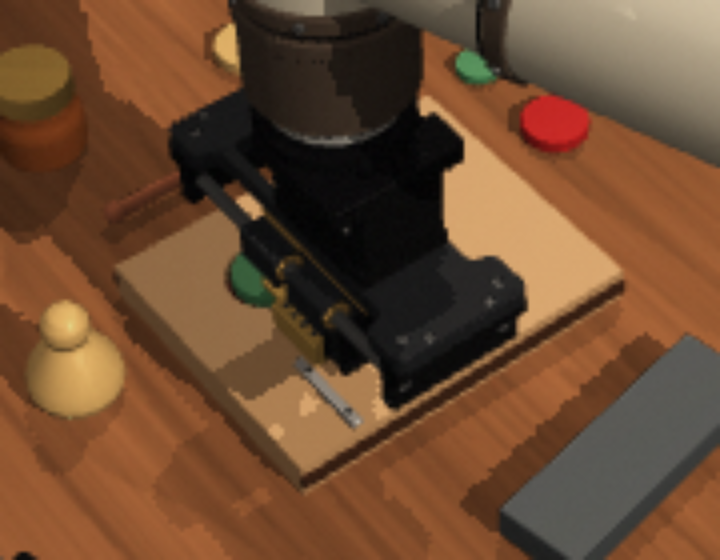

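Force jumped to 10 N with no further travel, so the keeper is at its stop. The gripper hides most of the keeper in this view, so I'll back off and check.

Request:
step_arm(
  targets="0 -0.5 0 0;0 -1 0 0;0 -1.5 0 0;0 -1.5 0 0;0 0 -2 0;0 0 -3.5 0;0 0 -4 0;0 0 -4 0;-3 -2.5 0 0;-3 -2.5 0 0;-3 -2.5 0 0;-3 -2.5 0 0",
)

```text
time_s: 12.9
tcp_pos: [0.4874, 0.1852, 0.1643]
ee_rot: [[1.0, 0.003, 0.0], [0.003, -1.0, 0.0], [0.0, -0.0, -1.0]]
wrist_force: [0.2, 1.1, -0.0]
gripper_width: 0.006
gripper_force: 0.0
```

Request:
step_arm(
  targets="-3 -2.5 0 0;-2.5 -2.5 0 0;-2 -3 0 0;0 -3 0 0;0 -3 0 0;0 -3 0 0;0 -2 0 0;0 0 0 0;0 0 0 0",
)

```text
time_s: 13.65
tcp_pos: [0.4126, 0.3748, 0.1635]
ee_rot: [[1.0, 0.005, -0.001], [0.005, -1.0, -0.001], [-0.001, 0.001, -1.0]]
wrist_force: [-0.1, 0.3, 0.5]
gripper_width: 0.007
gripper_force: 0.0
```

```bash
python3 sc.py; python3 - <<'E'
from m import *
c=cap('scene'); t=cap('top'); a=cv2.resize(c['frame'][185:285,200:320],(480,400)); b=cv2.resize(t['frame'][140:240,350:430],(320,400))
cv2.imwrite('pics/s5.png',np.hstack([a,b]))
cv2.imwrite('pics/full.png',c['frame'])
import pickle
for n,q in(('scene',c),('top',t)):
    d=cv2.absdiff(q['frame'],pickle.load(open(n+'0.pkl','rb'))['frame'])
    o=pickle.load(open(n+'0.pkl','rb'))['frame']
    # bystander patches: best shift by template match
    for nm,P in dict(sage=(.70,-.06,.03),burn=(.56,-.14,.01),slate=(.53,.14,.02),boxw=(.51,-.19,.01),jar=(.64,-.21,.03),green=(.41,-.1,.01),red=(.41,-.04,.01)).items():
        u,v=np.round(proj(q,P)).astype(int); k=22
        if not(30<u<610 and 30<v<450): continue
        T=o[v-k:v+k,u-k:u+k]; W=q['frame'][v-k-6:v+k+6,u-k-6:u+k+6]
        _,s,_,l=cv2.minMaxLoc(cv2.matchTemplate(W,T,5)); print(n,nm,round(s,2),l[0]-6,l[1]-6)
E
```

```text
disc 152 [255.9 217.7  13.6  16.9] [ 0.6129 -0.0334  0.0265]
13.7 [0.4127 0.3738 0.1636] [-0.2  0.6 -0.1] [1.    0.004]
scene sage 1.0 0 0
scene burn 0.88 0 0
scene slate 0.81 0 0
scene boxw 0.83 0 0
scene jar 0.92 0 0
scene green 0.79 0 0
scene red 0.75 0 0
top sage 1.0 0 0
top burn 0.81 0 0
top slate 0.93 -1 -6
top boxw 0.91 0 0
top jar 1.0 0 0
top green 0.71 0 0
top red 0.87 0 0
```

View pics/s5.png

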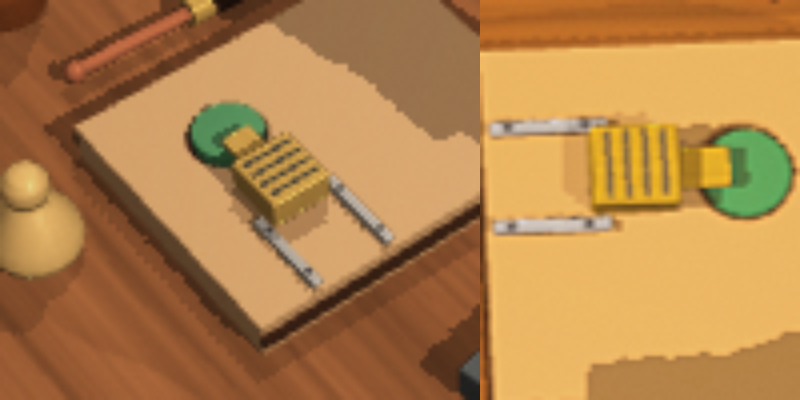

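The tongue now lies over the seated disc, with its tip at (731,167) and the disc centre at (747,172) in the right crop. That puts the tip about 8 mm from centre, so the keeper is fully home. The bystanders have not moved.

```bash
python3 -c "
from station import r
print(r.finish_job())"
```

```text
the job is handed in; nothing more can be done
None
```

I handed the job in at about 14 s: the jade disc was pushed into the recess and sits flat, the keeper is home against its stop with its tongue over the disc's edge, and the camera check showed nothing else moved.

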